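# Lock the sprung bar over the instruments in the cassette

## Robot

A 7-joint arm with a two-finger parallel gripper is mounted at the origin on a cart in front of the work surface, level with it; the furniture and walls round the work are solid. World frame = base frame: x ahead of the robot, y to its left, z up, the work surface at z = 0. Lengths are in mm, angles in rad, forces in N, time in s.
With the tool pointing down it reaches from about 400 to 875 mm from the base axis. Payload 19.3 kg.
Tool frame: the origin (TCP) lies on the centre line of the jaws, within the pads' length; the fingertips stand 14 mm ahead of it and the grasp point (between the pads) lies 5 mm behind it; x points along the fingers, z is the direction in which the jaws open and shut, and the axes are right-handed (so a half turn about x gives the same grasp; the last joint's range is limited). The gripper opens to 85 mm and grips with 20 to 120 N. Pads are 22 mm wide; open, the fingers measure 114 mm over their backs; the gripper's body (76 mm by 85 mm) begins 54 mm behind the grasp point. The pads swing forward as they close: fully open they stand 13 mm farther back than shut.
Start: joints at [-1.245, 0.521, -0.036, 1.599, 0.021, 1.021, -0.113], TCP at [240.984, 576.664, 245.291] pointing down, gripper open.
Joint ranges: [-2.91, 2.91], [-0.3, 2.13], [-1.5, 1.42], [0.17, 2.43], [-1.26, 4.41], [0.16, 1.93], [-2.52, 2.52]. Speed limits (rad/s): [1.89, 1.89, 2.39, 2.39, 3.01, 3.01, 3.01].

## Interface

Orientations are given as a unit quaternion [w, x, y, z].
In Python, from bench import * gives the robot as it stands. Calls block until the motion is done:
- move_pose(position, orientation): joint-space move of the TCP to a pose.
- movel(position, attitude=None, v=150): straight line of the TCP; attitude=None keeps the orientation; v is the mean speed in mm/s.
- movej(angles): joint-space move.
- set_gripper(opening, grip_force=None): opening from 0.0 (shut) to 1.0 (fully open); grip_force is the grip in N (None keeps the last); returns when the fingers have stopped.
- wait(seconds).
- solve_ik(position, orientation): joint angles nearest the present ones, or None.
- camera(name): name is "scene" or "side" or "wrist"; returns a dict with "color" (480x640x3 uint8, red, green, blue), "depth" (480x640 float32, mm along the optical axis (not along the pixel's ray), 0 where there is no reading), "fx", "fy", "cx", "cy" (pixels), "world_from_camera" (4x4, takes a point from camera to world coordinates); the wrist camera has in their place "mount" (4x4, takes a point from camera to tool coordinates, whose origin is the TCP and whose axes are the tool frame's). Camera axes: x right, y down, z forward; pixel columns grow to the right and rows downward; lengths in mm; the calibration is good to about 2 mm. A picture is of the moment at which its call begins: read the wrist's pose just before it.
A pose or a line that the arm cannot do raises PlanningError and nothing moves.
- close_job(): hands the job in, once; it reports no verdict.
Trained networks look in the newest picture that a camera, given by its name, has taken for a name from the list of things; names that differ only in an ending like _2 or _b are one class to them, and where a whole thing is asked for, a point or a joint stands for the part that bears it (a point fixed in the world has none). Each returns a list of dicts, best first, with "confidence" (0 to 1); they miss things now and then, are a little off and sometimes report something else, mostly with a low value. They report only what shows in the picture. A call takes as long as a camera call.
- silhouettes(camera, thing): "mask" (480x640 bool, what is visible of it) and "bbox" ([left, top, width, height] in pixels, round what is visible of it).
- mark_of(camera, thing): "position" ([column, row] in pixels: a listed point, or the origin of a listed thing).
Readings, each from a call of its own:
- current_t(): time.
- current_q(): joint angles.
- current_joint_velocities(): joint speeds.
- current_joint_torque(): joint torques, N m.
- current_position(): TCP position.
- current_ee_rot(): TCP orientation.
- current_contact_force(): force on the tool from outside, world axes, zero at the start.
- current_moment(): the same for the moment, N m.
- current_gripper_width(): opening from 0.0 (shut) to 1.0 (fully open).
Only numpy, scipy, OpenCV 4.12 (cv2) and the standard library are available. Lean on these libraries where they do the work, as an engineer would, in place of code of your own. Each camera call takes 0.05 s, during which the arm holds its last target.

## Task

Two alike steel cassettes stand open on the worktop; make the one with the hand instruments in it ready for the steriliser. Swing its spring-loaded retaining bar down by the black grip at its end, hold it down against the spring while you slide it sideways fully home under the hook, then let go so that the hook keeps it down. Leave the empty cassette's bar standing open.

Things in the scene. Friction and masses are not known exactly. Their poses are not given: they have to be found in the camera images.
- loaded_cassette: Steel cassette with three slim hand instruments lying in it along its y; fixed to the worktop. Tray 145 mm (x) by 200 mm (y), rim 14 mm, instrument rails 33 mm high. Origin under the tray's middle; +x to its rear (hinge shaft), +y to its left (hook side), z up. Shaft: level along y, axis at x 60, z 60 mm, between 69 mm high posts at y -38 and +82.
- loaded_knob (a point): Centre of the grip at the bar's free end: a black drum 36 mm across, 24 mm thick, flat sides facing cassette +-y (pinch it there from above), with a 10 mm round cross pin through its axis, 33 mm out on each side, on which fingertips can press. 125 mm from the shaft: at angle a, travel s it is at cassette x = 60 - 125 cos a, y = s, z = 60 + 125 sin a (mm). The bar is a 10 mm rod.
- loaded_nose (a point): Tip of the fixed hook's nose, at its underside: cassette x -10, y 20, z 69 mm. The nose (14 mm wide, 7 mm thick) runs from there to +y to its post at y 50 to 58, 76 mm high. The bar comes down on the nose's open -y side and is then slid to +y beneath it.
- loaded_bar (a joint): Swing of the bar about its shaft, rad: 0 level, grows as it rises; stops at -0.10 (lowest) and 1.0 (start, within 0.03). A torsion spring drives it up: about 3 N at the grip when open, 6 N when level. The rod goes under the nose at angles of -0.10 to 0.05; kept by the hook it rests at about 0.06.
- loaded_slide (a joint): Travel of bar and sleeve along the shaft, m: 0 to 0.042, growing to the cassette's +y (under the hook); starts at 0 to 0.010. About 1.5 N friction, no spring. Up to about 0.012 the bar is clear of the nose; at 0.042 it is fully home.
- empty_bar (a joint): Swing of the bar of the second cassette, alike in build but with no instruments in it (same meaning and spring; stands open at about 1.0).

How it is judged (in metres and radians):
At the end, for the whole second after the job is handed in: The loaded cassette's bar is down (under 0.12 rad), slid at least 28 of its 42 mm so that it is under the hook, and at rest; the empty cassette's bar still stands open (over 0.8 rad) (value of joint loaded_bar below 0.12 rad and value of joint loaded_slide above 0.028 m and value of joint empty_bar above 0.8 rad and velocity of joint loaded_bar between -0.1 and 0.1 rad/s and velocity of joint loaded_slide between -0.01 and 0.01 m/s); the robot touches nothing.
It fails at once if the empty cassette's bar is pushed down (below 0.75 rad) (value of joint empty_bar below 0.75 rad).
It also fails if it takes over 32 s, if anything falls off the work surface, if the arm or the gripper's body presses on something with over 40 N, if the wrist force passes 120 N, or if a joint passes its speed limit or range.

## Working session

There is one attempt and no reset: what is moved stays moved. The work goes in short steps, each a Python script; the robot and the scene stay as the last script left them, time stands still between calls to the robot, and variables do not carry over. Pictures are saved under pics/ and viewed, and the job is handed in when it is done.

```bash
mkdir -p pics; ls; python3 - <<'E'
from bench import *
import cv2,numpy as np
print(current_t(),current_position(),current_ee_rot(),current_q(),current_gripper_width())
for c in ["scene","side"]:
    r=camera(c); cv2.imwrite(f"pics/{c}0.png",r["color"][:,:,::-1])
    print(c,r["fx"],r["fy"],r["cx"],r["cy"],np.array(r["world_from_camera"]).round(3).tolist())
    for th in ["loaded_cassette","loaded_knob","loaded_nose"]:
        print(th,[(m["confidence"],m["position"]) for m in mark_of(c,th)])
    np.savez(f"{c}0.npz",**{k:np.array(v) for k,v in r.items()})
print(current_t())
E
```

```text
pics
0.0 [240.87830127 576.36712041 244.7169652 ] [ 0.58822364 -0.39220268  0.58885375  0.39169027] [-1.24519942  0.52202668 -0.03633533  1.60001019  0.02123679  1.02109033
 -0.11278154] 0.9972730828008606
scene 439.2779778074388 439.2779778074388 328.5753008877252 237.79323746578405 [[0.772, -0.353, 0.529, -3.514], [-0.636, -0.453, 0.625, -666.528], [0.018, -0.819, -0.574, 612.501], [0.0, 0.0, 0.0, 1.0]]
loaded_cassette [(0.93, [233.2, 207.8])]
loaded_knob [(0.7, [227.9, 152.8])]
loaded_nose [(0.83, [226.1, 184.1])]
side 573.7391661495938 573.7391661495938 315.0573307481323 238.9079146474994 [[0.916, -0.258, 0.308, 105.192], [-0.401, -0.565, 0.721, -986.887], [-0.012, -0.784, -0.62, 887.804], [0.0, 0.0, 0.0, 1.0]]
loaded_cassette []
loaded_knob [(0.82, [245.5, 147.5])]
loaded_nose [(0.9, [246.8, 178.4])]
0.4
```

View pics/scene0.png

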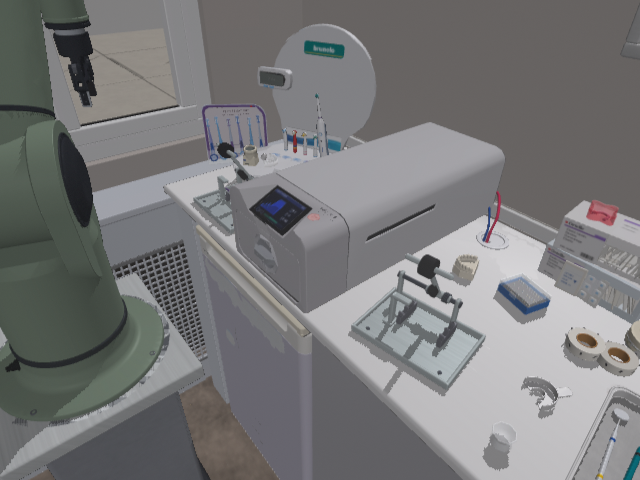

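View pics/side0.png

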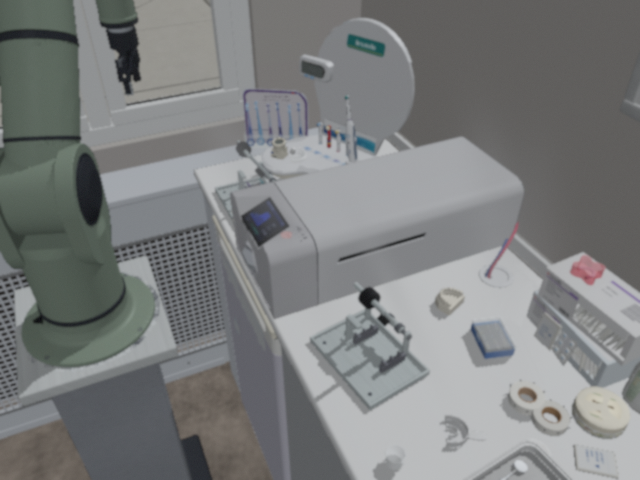

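The near cassette (scene about [418,335], side about [370,355]) shows no instruments. The far one (scene about [215,205]) is mostly hidden behind the steriliser, and the networks mark it as the loaded one. I'll locate it and check with the wrist camera.

```bash
cat > h.py <<'E'
from bench import *
import cv2,numpy as np
from scipy.spatial.transform import Rotation as R
def Rq(q): return R.from_quat([q[1],q[2],q[3],q[0]])
def ray(T,K,p):
    d=np.array([(p[0]-K[2])/K[0],(p[1]-K[3])/K[1],1.]); return T[:3,3],T[:3,:3]@d
def onplane(T,K,p,z):
    o,d=ray(T,K,p); return o+d*(z-o[2])/d[2]
def atdepth(T,K,p,Z):
    o,d=ray(T,K,p); return o+d*Z
def wristcam(name):
    P=np.array(current_position());Q=Rq(current_ee_rot())
    r=camera("wrist"); T=np.eye(4);T[:3,:3]=Q.as_matrix();T[:3,3]=P
    T=T@np.array(r["mount"]); cv2.imwrite(f"pics/{name}.png",r["color"][:,:,::-1])
    K=[r["fx"],r["fy"],r["cx"],r["cy"]]
    np.savez(name+".npz",T=T,K=K,depth=r["depth"],color=r["color"])
    return r,T,K
def triang(rays):
    A=np.zeros((3,3));b=np.zeros(3)
    for o,d in rays:
        d=d/np.linalg.norm(d);M=np.eye(3)-np.outer(d,d);A+=M;b+=M@o
    return np.linalg.solve(A,b)
E
python3 - <<'E'
from h import *
pts={"knob":{"scene":[227.9,152.8],"side":[245.5,147.5]},"nose":{"scene":[226.1,184.1],"side":[246.8,178.4]}}
for n,d in pts.items():
    rs=[]
    for c,p in d.items():
        z=np.load(c+"0.npz");T=z["world_from_camera"];K=[z[k] for k in("fx","fy","cx","cy")]
        rs.append(ray(T,K,p)); D=z["depth"][int(p[1])-3:int(p[1])+4,int(p[0])-3:int(p[0])+4]
        print(n,c,np.median(D),atdepth(T,K,p,np.median(D)).round(1), onplane(T,K,p,69 if n=="nose" else 165).round(1))
    print(triang(rs))
r=camera("wrist");print(np.array(r["mount"]).round(3),r["fx"])
print(R.from_quat([0,1,0,0]).as_matrix(), Rq(current_ee_rot()).as_matrix().round(2))
E
```

```text
knob scene 1064.9646 [444.  247.9 165.6] [444.6 249.1 165. ]
knob side 1440.9875 [448.3 252.1 175.8] [453.5 270.9 165. ]
[459.18603519 284.09378649 152.56085396]
nose scene 1241.2423 [482.9 362.5  19.1] [442.1 276.   69. ]
nose side 1622.4161 [472.3 357.3  17.6] [450.6 277.9  69. ]
[460.00462567 313.21651234  46.83725819]
[[-1.0000e-03 -2.5800e-01  9.6600e-01 -1.2978e+02]
 [-0.0000e+00 -9.6600e-01 -2.5800e-01  6.5189e+01]
 [ 1.0000e+00 -1.0000e-03  0.0000e+00 -3.9600e-01]
 [ 0.0000e+00  0.0000e+00  0.0000e+00  1.0000e+00]] 359.41254987668344
[[-1.  0.  0.]
 [ 0.  1.  0.]
 [ 0.  0. -1.]] [[-0.   -0.92  0.39]
 [-0.    0.39  0.92]
 [-1.   -0.   -0.  ]]
```

```bash
python3 - <<'E'
from h import *
movel([400,290,340],v=350)
print(current_t(),current_position(),current_q())
r,T,K=wristcam("w1")
for th in ["loaded_cassette","loaded_knob","loaded_nose","empty_bar"]:
    for m in mark_of("wrist",th):
        p=m["position"];D=r["depth"][int(p[1])-2:int(p[1])+3,int(p[0])-2:int(p[0])+3]
        print(th,m["confidence"],p,atdepth(T,K,p,np.median(D)).round(1))
print(current_t())
E
```

```text
1.575 [399.1345583  290.97571302 339.60074678] [-0.80894739  0.21329483  0.07122223  1.81369495 -0.01732161  1.11562897
  0.44462964]
loaded_cassette 0.94 [310.3, 245.7] [451.6 257.1   7.5]
loaded_knob 0.82 [316.8, 282.8] [440.9 271.7 183.1]
loaded_nose 0.76 [325.0, 245.2] [440.5 281.5  77. ]Traceback (most recent call last):
  File "<stdin>", line 6, in <module>
ValueError: it knows: loaded_cassette, loaded_knob, loaded_nose
```

View pics/w1.png

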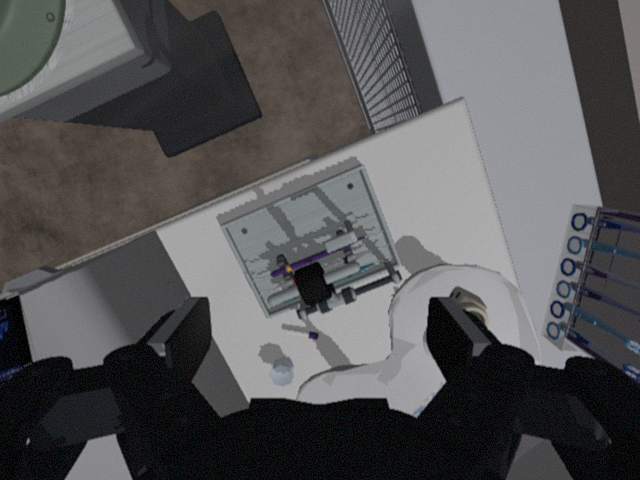

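The far cassette holds instruments (purple and light handles around [320,265]), so it is the loaded one. Next I'll fit the tray outline and zoom in.

```bash
python3 - <<'E'
from h import *
z=np.load("w1.npz");T,K,D,C=z["T"],z["K"],z["depth"],z["color"]
cv2.imwrite("pics/w1z.png",cv2.resize(C[150:340,190:430],(0,0),fx=3.2,fy=3.2,interpolation=cv2.INTER_CUBIC)[:,:,::-1])
m=silhouettes("wrist","loaded_cassette")
print([(a["confidence"],a["bbox"]) for a in m])
v,u=np.nonzero(m[0]["mask"])
d=D[v,u];X=(u-K[2])/K[0]*d;Y=(v-K[3])/K[1]*d
P=(T[:3,:3]@np.stack([X,Y,d])).T+T[:3,3]
P=P[d>0];s=P[(P[:,2]<22)&(P[:,2]>-5)]
r=cv2.minAreaRect(s[:,:2].astype(np.float32));print(r,len(s))
print(np.percentile(P[:,2],[1,10,50,90,99]))
# table height
E
```

```text
[(0.58, [218.7, 164.8, 182.0, 156.9])]
((464.6202392578125, 258.5918884277344), (175.2565460205078, 207.88209533691406), 0.5828640460968018) 12738
[  1.60039397   6.43009688   8.161581   168.60044054 183.93229741]
```

View pics/w1z.png

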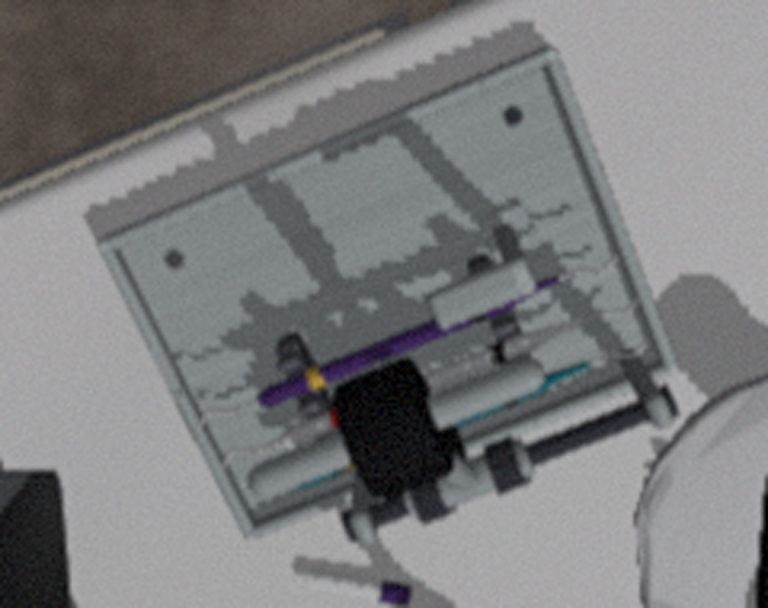

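The zoom shows the tray with three instruments, the light hook nose (tip about [325,246], running right to its post near [355,235]), and the black grip about [313,283]. Cassette +y points right in the picture, roughly world +y.

```bash
python3 - <<'E'
from h import *
z=np.load("w1.npz");T,K,D=z["T"],z["K"],z["depth"]
pix=lambda p:np.array(p)/3.2+[190,150]
W=[onplane(T,K,pix(p),14) for p in [(555,52),(103,240),(250,530),(672,372)]]
W=np.array(W);print(W.round(1)); print([np.linalg.norm(W[i]-W[(i+1)%4]).round(1) for i in range(4)],W.mean(0))
L=np.array([[-72.5,100],[-72.5,-100],[72.5,-100],[72.5,100]])
c=W[:,:2].mean(0); a=L[:,0]+1j*L[:,1];b=(W[:,:2]-c)@[1,1j]
yaw=np.angle((b*a.conj()).sum());print("yaw",yaw, np.abs(b-a*np.exp(1j*yaw)))
w2l=lambda w:((w[0]-c[0])+1j*(w[1]-c[1]))*np.exp(-1j*yaw)
for n,p,h in [("nose",(432,308),72),("noseNN",(np.array([325,245.2])-[190,150])*3.2,69),("postR",(660,400),65),("postL",(365,525),65),("knob",(np.array([316.8,282.8])-[190,150])*3.2,165)]:
    print(n,w2l(onplane(T,K,pix(p),h)))
# table & knob depth
for p in [(430,330),(330,330),(410,220),(316,275),(312,285),(308,292)]:
    d=np.median(D[p[1]-2:p[1]+3,p[0]-2:p[0]+3]);w=atdepth(T,K,p,d);print(p,w.round(1),w2l(w))
E
```

```text
[[381.2 358.6  14. ]
 [380.5 163.5  14. ]
 [520.  164.8  14. ]
 [522.2 357.3  14. ]]
[np.float64(195.1), np.float64(139.5), np.float64(192.5), np.float64(141.0)] [451.00003577 261.04449401  14.        ]
yaw -0.005095315113961979 [3.57762693 3.30584143 5.07332786 3.84459803]
nose (-8.175669608605304+19.474280200882284j)
noseNN (-8.554436903114473+19.685890016633536j)
postR (58.928001580963304+84.10322417232875j)
postL (63.99092552042381-37.41574385549386j)
knob (-3.65058208809925+7.849785764076441j)
(430, 330) [418.  329.2 344.6] (-33.384724251455545+67.95547793417472j)
(330, 330) [579.9 233.4   1.4] (129.02700992951782-27.015462279522637j)
(410, 220) [471.4 392.    1.5] (19.69252461684518+131.04475430205906j)
(316, 275) [435.1 273.4 180.4] (-15.967278215471062+12.25890640189593j)
(312, 285) [441.1 267.2 183.5] (-9.9561630481993+6.120195718536624j)
(308, 292) [445.4 261.7 184.2] (-5.617095702699656+0.6341546776753888j)
```

```bash
python3 - <<'E'
from h import *
q=R.from_matrix(np.array([[0,0,-1],[-1,0,0],[0,1,0]]).T.T) # placeholder
M=np.column_stack([[0,0,-1],[-1,0,0],[0,1,0]])
q=R.from_matrix(M).as_quat();q=[q[3],q[0],q[1],q[2]]
print(np.linalg.det(M),q,current_ee_rot())
print(solve_ik([443,267,260],q),solve_ik([386,303,70],q))
move_pose([443,267,250],q)
set_gripper(0.55)
print(current_t(),current_position(),current_q(),current_gripper_width())
r,T,K=wristcam("w2")
for th in ["loaded_cassette","loaded_knob","loaded_nose"]:
    for m in mark_of("wrist",th):
        p=m["position"];h={"loaded_cassette":0,"loaded_knob":165.2,"loaded_nose":69}[th]
        print(th,m["confidence"],p,onplane(T,K,p,h).round(1))
D=r["depth"];v,u=np.nonzero((D>0));d=D[v,u]
P=(T[:3,:3]@np.stack([(u-K[2])/K[0]*d,(v-K[3])/K[1]*d,d])).T+T[:3,3]
k=(abs(P[:,0]-443)<60)&(abs(P[:,1]-267)<50)&(P[:,2]>150)&(P[:,2]<195)
print(np.percentile(P[k],[2,10,50,90,98],axis=0).round(1),k.sum(),current_t())
E
```

```text
1.0 [np.float64(-0.5), np.float64(0.5), np.float64(-0.5), np.float64(-0.5)] [ 0.58801356 -0.39237953  0.58849512  0.39236699]
[-0.69142796  0.33339421  0.04395051  1.86680527 -0.01778264  0.94176705
  0.93136501] [-0.78828599  0.59482128  0.00257333  2.07750062 -0.00318857  0.46927434
  0.78748558]
2.8417 [442.95066681 267.20168233 250.34006418] [-0.69120608  0.34467051  0.04336159  1.87831269 -0.01846786  0.91846598
  0.93152541] 0.5465528176120851
loaded_cassette 0.56 [311.7, 222.5] [456.3 259.8   0. ]
loaded_knob 0.66 [317.8, 257.9] [444.6 266.6 165.2]
loaded_nose 0.56 [333.5, 227.1] [446.1 280.4  69. ]
[[428.8 225.3 167.1]
 [431.8 237.3 169.1]
 [443.6 265.5 175.5]
 [452.2 294.  183.9]
 [458.8 305.8 184.8]] 3866 3.0417
```

View pics/w2.png

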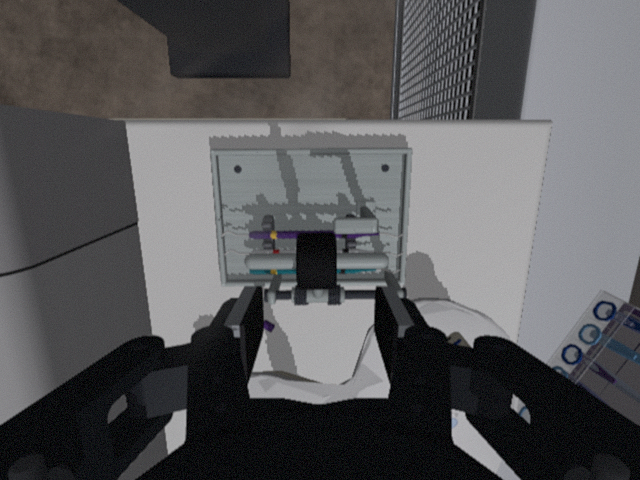

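The picture shows the drum centred at about [317,260], with its pin spanning columns 246–388. That puts the knob near [444,266,165], in agreement with the kinematics (x≈443, s≈5 mm). Now I'll descend, centre on it with a light pinch, and loosen slightly.

```bash
python3 - <<'E'
from h import *
movel([443,266.5,191],v=120)
print(current_t(),current_position(),current_contact_force())
set_gripper(0.0,20)
print(current_t(),current_gripper_width(),current_contact_force(),current_position())
r,T,K=wristcam("w3")
print([(m["confidence"],m["position"],onplane(T,K,m["position"],165)) for m in mark_of("wrist","loaded_knob")])
E
```

```text
3.6833 [443.22424591 266.63103209 191.41248524] [ 0.95727882 -0.3836725   0.44229201]
4.0083 0.2692848127374992 [-2.42094927 -1.21566407  6.69791582] [443.08514728 266.65214598 191.63427681]
[(0.89, [318.6, 295.8], array([445.12424923, 266.45517471, 165.        ]))]
```

View pics/w3.png

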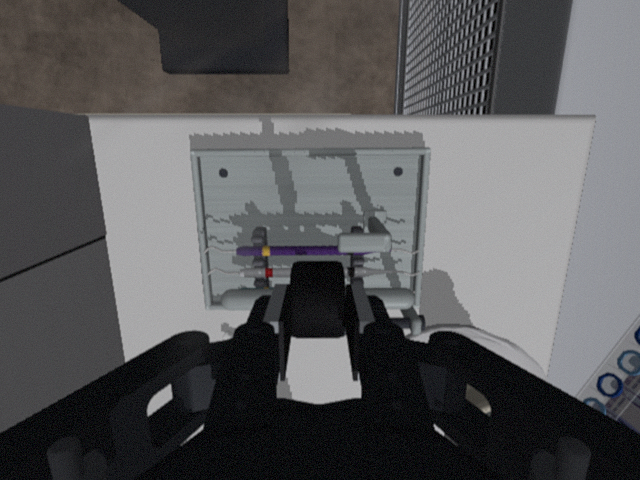

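```bash
python3 - <<'E'
from h import *
set_gripper(0.33)
print(current_t(),current_gripper_width(),current_contact_force())
ox=451.0
for a in [0.85,0.65,0.45,0.25,0.08,-0.05]:
    movel([ox+60-125*np.cos(a),266.6,60+125*np.sin(a)+25],v=130)
    print(a,round(current_t(),2),current_position().round(1),current_contact_force().round(1))
r,T,K=wristcam("w4")
print([(m["confidence"],m["position"],onplane(T,K,m["position"],55)) for m in mark_of("wrist","loaded_knob")])
E
```

```text
4.3333 0.3297902025120137 [0.11875784 0.27467462 0.23213583]
0.85 4.62 [428.3 266.6 178.9] [0.1 0.2 0. ]
0.65 4.97 [412.  266.7 161. ] [ 0.   1.2 -0.8]
0.45 5.31 [399.  266.7 139.8] [ 0.3 -0.3 -0.1]
0.25 5.65 [390.4 266.6 116.4] [ 0.1  0.6 -0.4]
0.08 5.97 [386.7 266.6  95.4] [ 0.3 -0.   0.1]
-0.05 6.24 [386.2 266.5  79.1] [ 0.  -1.2 -0.3]
[]
```

View pics/w4.png

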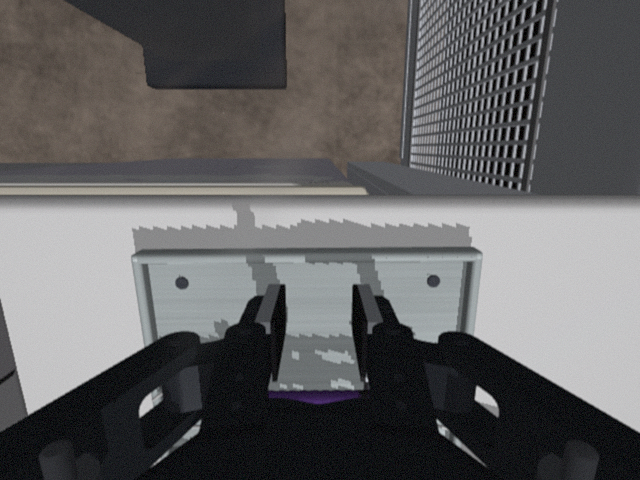

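The bar did not follow. Force stayed near 0, and the picture shows only the tray between the fingers: the tips were about 6 mm above the pin and passed in front of it. I'll retrace the same path, then seat the tips on the pin, using force as the check.

```bash
python3 - <<'E'
from h import *
ox=451.0
for a in [0.25,0.65,1.0]:
    movel([ox+60-125*np.cos(a)-(3 if a<1 else 0),266.6,60+125*np.sin(a)+27],v=200)
    print(a,round(current_t(),2),current_position().round(1),current_contact_force().round(1))
f0=np.array(current_contact_force())
for z in [188,186,184,182,180,178]:
    movel([443.5,266.6,z],v=60)
    wait(0.05)
    f=np.array(current_contact_force()); print(z,round(current_t(),2),current_position().round(1),f.round(1))
    if f[2]-f0[2]>2.0: break
r,T,K=wristcam("w5")
print([(m["confidence"],m["position"],onplane(T,K,m["position"],165)) for m in mark_of("wrist","loaded_knob")])
E
```

```text
0.25 6.69 [387.4 267.  119.2] [ 0.1  0.4 -0.3]
0.65 7.09 [408.6 266.5 162.6] [-0.1 -0.4  0.5]
1.0 7.47 [443.1 266.3 191.4] [-0.5 -0.   0.8]
188 7.77 [442.8 266.5 187.3] [ 0.1 -0.1 -0.1]
186 8.07 [443.4 266.6 185.9] [ 0.1  0.6 -0.6]
184 8.37 [443.5 266.6 184. ] [-0.4  0.4  0.5]
182 8.67 [442.9 266.9 182.7] [-9.6 -1.6 21.3]
[(0.78, [318.0, 303.8], array([444.84731043, 266.47066469, 165.        ]))]
```

View pics/w5.png

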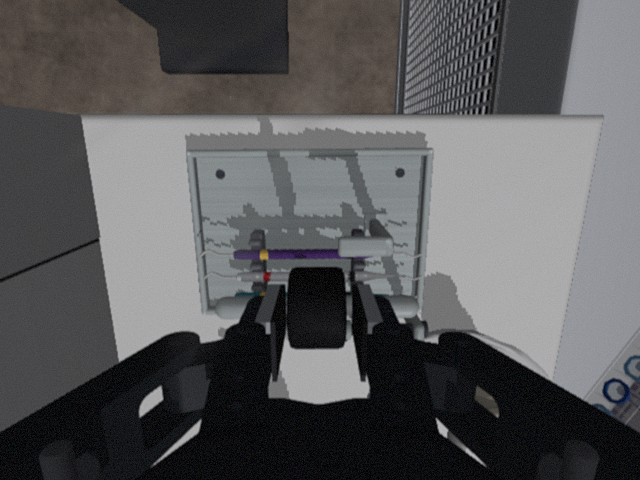

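The tips are now resting on the pin at TCP z≈183 (21 N up), which matches the predicted offset of about 18 mm. Swing down along the arc.

```bash
python3 - <<'E'
from h import *
ox=451.0
for a in [0.93,0.85,0.75]:
    movel([ox+60-125*np.cos(a)+1,266.6,60+125*np.sin(a)+17.5],v=100)
    f=np.array(current_contact_force()).round(1)
    print(a,round(current_t(),2),current_position().round(1),f)
    if f[2]<1 or np.linalg.norm(f)>60: break
r,T,K=wristcam("w6")
E
```

```text
0.93 9.02 [436.2 266.9 178.2] [-10.8  -0.3  20.4]
0.85 9.27 [427.9 266.9 171.7] [-13.   -0.8  20.7]
0.75 9.54 [418.5 266.8 162.7] [-16.   -1.   20.9]
```

View pics/w6.png

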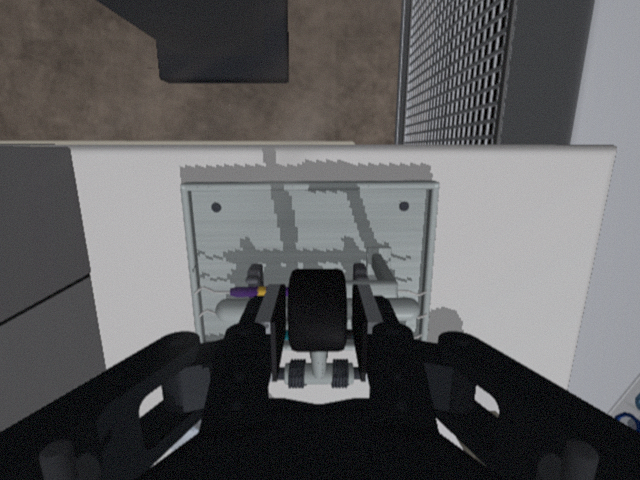

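The bar is following: the drum stays between the fingers and its rod and sleeve now show at [318,370]. The force is mostly along the bar, so I'll shift the path outward a little.

```bash
python3 - <<'E'
from h import *
ox=451.0
for a,dx in [(0.65,-2),(0.5,-3),(0.35,-3),(0.2,-3),(0.08,-3),(-0.02,-3)]:
    movel([ox+60-125*np.cos(a)+dx,266.6,60+125*np.sin(a)+17.5],v=110)
    f=np.array(current_contact_force()).round(1)
    print(a,round(current_t(),2),current_position().round(1),f)
    if f[2]<1 or np.linalg.norm(f)>60: break
r,T,K=wristcam("w7")
E
```

```text
0.65 9.88 [408.8 266.8 153.2] [-7.9  0.4 10.9]
0.5 10.2 [398.3 266.7 137.7] [-5.2 -0.   8.8]
0.35 10.52 [391.  266.7 120.8] [-3.7 -0.4  6.2]
0.2 10.83 [386.1 266.8 102.9] [-0.8  0.   5. ]
0.08 11.12 [384.  266.7  88.2] [0.5 1.8 6. ]
-0.02 11.38 [383.7 266.8  75.7] [1.4 1.2 5.5]
```

View pics/w7.png

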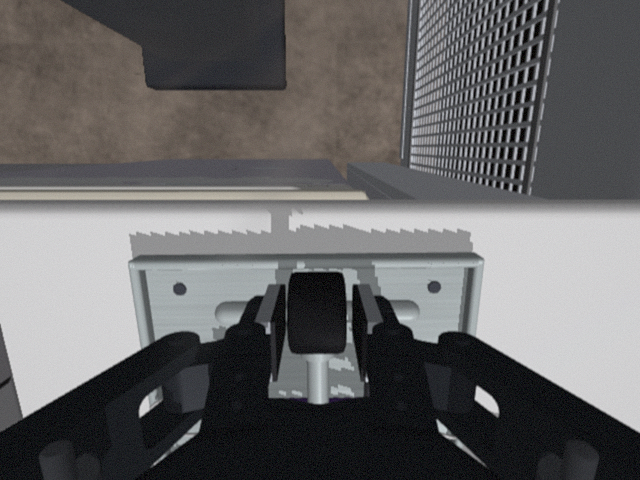

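The bar is down: drum at [317,312], 5.5 N up, matching the level spring force. I'll press slightly lower and slide to +y.

```bash
python3 - <<'E'
from h import *
x=383.3;z=70.5
movel([x,266.6,z],v=60); print(current_position().round(1),current_contact_force().round(1))
for y in [275,283,291,298,302,304,306,308,310,312]:
    movel([x,y,z],v=60)
    f=np.array(current_contact_force()).round(1)
    print(y,round(current_t(),2),current_position().round(1),f)
    if abs(f[1])>12 or f[2]<1 or np.linalg.norm(f)>50: break
r,T,K=wristcam("w8")
E
```

```text
[383.7 266.8  71.4] [ 0.4 -0.3  6.4]
275 11.97 [383.7 275.3  71.5] [-0.4  1.   5.2]
283 12.26 [383.6 283.4  71.4] [0.4 0.4 6.3]
291 12.54 [383.6 291.4  71.5] [-1.1  0.5  5.8]
298 12.81 [383.5 298.3  71.4] [-0.8  0.3  5.6]
302 13.06 [383.5 302.1  71.4] [-0.4  0.5  5.1]
304 13.31 [383.5 303.6  71.4] [-0.6 -2.1  5.5]
306 13.56 [383.5 305.3  71.3] [ 0.1 -4.   6.3]
308 13.81 [383.4 306.5  71.2] [-0.  -7.7  5.7]
310 14.06 [383.3 307.8  71.1] [  0.8 -11.    5.4]
312 14.31 [383.2 309.1  70.9] [ -0.  -15.7   6. ]
```

View pics/w8.png

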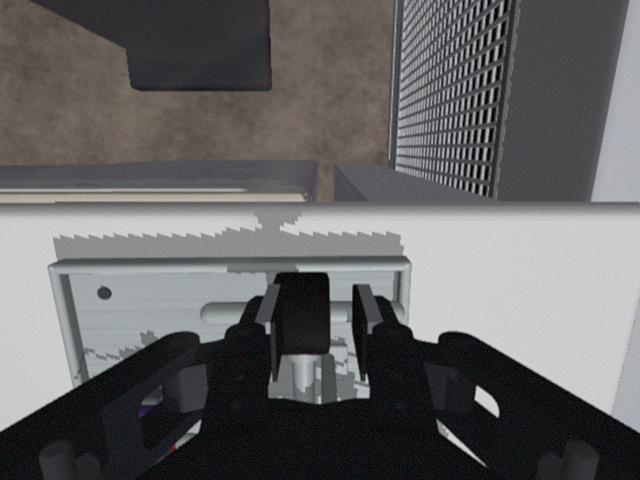

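Fy rises only from y≈303 on, which is where the stop should be (261+42). The drum at [302,312] is now against the −y pad, so the bar is fully home. Release: ease off, lift slowly, then look.

```bash
python3 - <<'E'
from h import *
x=383.3
for p,v in [([x,309,70.5],60),([x,307.5,76],40),([x,306.5,84],40),([x,306,92],60)]:
    movel(p,v=v); print(round(current_t(),2),current_position().round(1),current_contact_force().round(1))
set_gripper(0.6)
movel([x,306,150],v=120)
movel([x-30,300,260],v=200)
print(round(current_t(),2),current_position().round(1),current_contact_force().round(1))
r,T,K=wristcam("w9")
for th,h in [("loaded_cassette",0),("loaded_knob",67.5),("loaded_nose",69)]:
    for m in mark_of("wrist",th):
        p=m["position"];d=np.median(r["depth"][int(p[1])-2:int(p[1])+3,int(p[0])-2:int(p[0])+3])
        print(th,m["confidence"],p,onplane(T,K,p,h).round(1),atdepth(T,K,p,d).round(1))
c=camera("scene");cv2.imwrite("pics/scene9.png",cv2.resize(c["color"][:,:,::-1][120:360,150:470],(0,0),fx=2.4,fy=2.4,interpolation=cv2.INTER_CUBIC))
E
```

```text
14.61 [383.4 307.2  71.1] [ 0.1 -9.1  6.6]
14.9 [383.4 306.3  76.9] [-0.4 -7.4  5.5]
15.25 [383.8 305.7  85. ] [ 1.8 -5.2  5.3]
15.53 [383.3 305.5  92.7] [-0.1 -4.9  4.6]
17.24 [353.2 299.8 258.9] [ 0.  -0.4  0.1]
loaded_cassette 0.79 [283.8, 296.2] [455.5 258.9   0. ] [452.1 259.7   7.8]
loaded_knob 0.95 [319.7, 256.2] [386.1 300.5  67.5] [380.4 300.4  86.4]
loaded_nose 0.7 [297.7, 317.1] [447.6 279.1  69. ] [465.6 276.8  33. ]
```

View pics/w9.png

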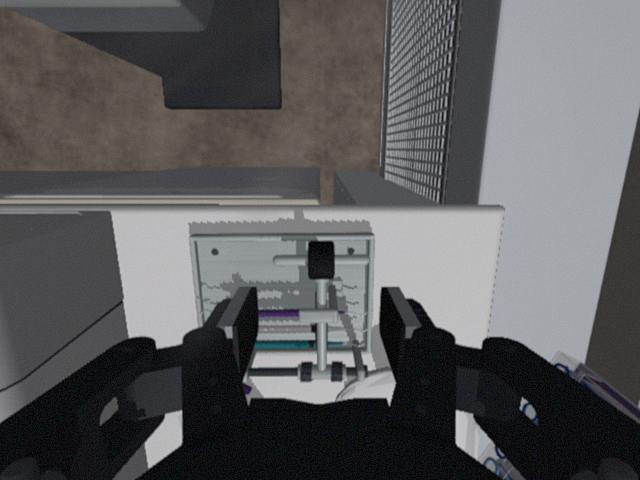

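View pics/scene9.png

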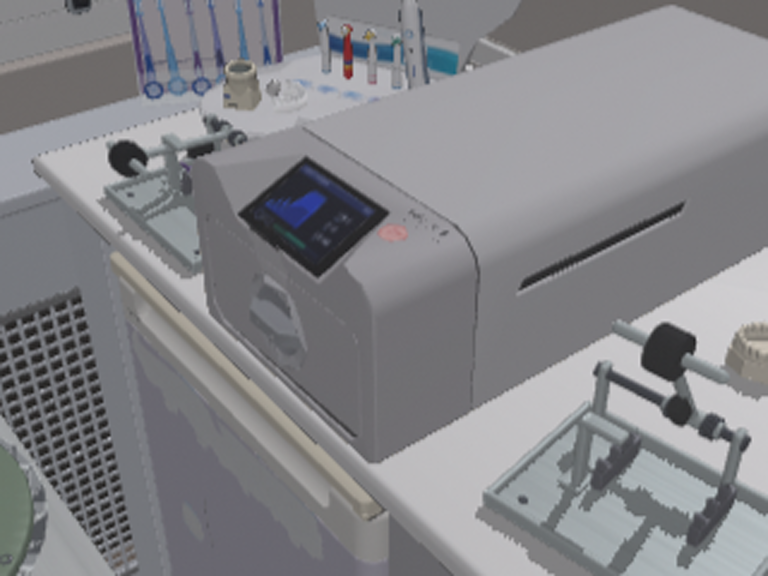

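The wrist view shows the drum at [320,258] low over the tray, with the rod passing under the hook nose at [320,315]. Measured travel is about 40 mm and angle about 0.07 rad. In the scene view the empty cassette's bar is still up. Hand in.

```bash
python3 - <<'E'
from h import *
wait(0.3)
print(current_t(),current_contact_force(),current_joint_velocities().round(3))
close_job()
E
```

```text
17.7917 [ 0.77158977 -0.08184626 -0.04758391] [-0.    -0.002 -0.001 -0.     0.     0.003  0.002]
the job is handed in; nothing more can be done
```

The loaded cassette (the far one, next to the steriliser) is closed: its bar is down and slid under the hook. I handed the job in at 17.8 s of the 32 s allowed, and no verdict was reported.

- **What I did:** I pressed the bar down by its cross pin with the fingertips. Then I slid it to +y until the side force showed the end stop, let it rise into the hook, and backed away.
- **Failed attempt:** On the first swing the fingertips were about 6 mm above the pin and missed it, with almost no contact force. I retraced the path and the second swing worked.
- **Loaded bar:** In the last wrist picture the grip stood at cassette y ≈ 40 mm (needs 28 mm) and about 68 mm high. That is about 0.07 rad (needs under 0.12 rad). The rod could be seen passing under the hook nose.
- **Empty bar:** The scene picture showed it still standing open, and the robot never went near it.
- **Robot:** The tool was clear, with contact force under 1 N and the joints at rest.
- **Disagreement between measurements:** The tray edges I measured by hand came out about 3% smaller than the stated size. The hook, post and grip positions agreed with the given dimensions to about 4 mm, so I relied on those.

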